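# Hold a skate wheel down on the bearing dryer

### The job

Dry the bearings in the turquoise skate wheel on the bench bearing dryer. With the dryer's nest still empty, set the dryer by pressing its keys fully down one at a time, letting each come back up: green (power), then blue (wheel program), then orange (arm the air valve); then work the wheel over the nest's brass locating pin, which it hides, until it drops on flat, press it fully down against the sprung valve plate and keep it there: the air only blows while the wheel is held down, so finish with the robot still holding it down, not letting go. Leave the bare red wheel, the green capsule, the yellow toe stop, the socket wrench and the dish of nuts where they are.

Things in the scene. Friction and masses are not known exactly. Their poses are not given: they have to be found in the camera images.
- dryer: The bench bearing dryer, fixed: low blue-grey box with a steel deck 66 mm above the table, 250 mm deep (its x), 220 mm wide (its y), turned by up to 0.35 rad. Origin: centre of its underside, on the table. A black strip with three round keys lies 87 mm to -x of the centre, the nest 35 mm to +x. Nothing on it is higher than the keys (87 mm above the table) and the pin (96 mm).
- nest (a point): Centre of the top face of the dryer's valve plate when it is up, 86 mm above the table, z up; this point stays with the dryer and does not sink with the plate. The valve plate is a round aluminium disc of 48 mm diameter standing 20 mm above the deck. A drip rim 3 mm high and 112 mm across lies round it on the deck.
- pin_tip (a point): Top of the fixed brass locating pin in the middle of the valve plate: 6 mm diameter with a rounded (hemispherical) end, standing 10 mm above the plate when that is up. It does not sink with the plate, so a wheel resting on top of the pin cannot press the plate.
- valve_plate (a joint): Travel of the valve plate straight down: 0 up, 0.008 m fully down on its stop. Spring return, 3 N to start and 9 N at the bottom.
- key_green (a joint): Travel of the green key, the one to the dryer's +y side (left seen from the robot): 0 up, 0.005 m fully down, spring return, 1.2 N to start and 4 N at the bottom. Keys are 24 mm in diameter, 55 mm apart, in grey collars of 40 mm that end 9 mm below the key's top.
- key_green_top (a point): Centre of the green key's top, moves with the key; 87 mm above the table when up.
- key_blue (a joint): Travel of the blue key, the middle one, like the green.
- key_blue_top (a point): Centre of the blue key's top, moves with the key.
- key_orange (a joint): Travel of the orange key, to the dryer's -y side (right), like the green.
- key_orange_top (a point): Centre of the orange key's top, moves with the key.
- wheel: The wheel to dry: turquoise quad skate wheel with a white hub and shiny steel bearings in it, lying flat, 58 mm diameter and 32 mm high, about 110 g, loose. Both faces are alike; an 8 mm bore runs right through along its z axis. Origin: centre of its underside.
- bare_wheel: A bystander: coral-red wheel of the same size whose hub is empty (22 mm hole), lying flat, loose. Origin: centre of its underside. It may lie nearer or farther than the turquoise one.
- capsule: A bystander: green plastic cleaning capsule with a snap cap, 63 mm diameter, 79 mm high, standing, loose. Origin: centre of its underside.
- toe_stop: A bystander: yellow rubber toe stop, 52 mm diameter, standing on its rubber with its steel stem up, 59 mm high, loose. Origin: centre of its underside.
- socket_wrench: A bystander: chrome socket wrench lying along its x axis, 200 mm long, its head to +x with the socket pointing up (42 mm high), loose. Origin: middle, on the table.
- parts_dish: A bystander: round steel dish with axle nuts, 100 mm across, 22 mm high, loose. Origin: centre of its underside.

How it is judged:
By the outcome, as a careful person would: the job done as asked, in the order asked, and still so for the second after the job is handed in, while the arm keeps its last pose, push and grip.
It also fails if it takes over 54 s, if anything falls off the work surface, if the arm or the gripper's body presses on something with over 40 N, if the wrist force passes 120 N, or if a joint passes its speed limit or range.

### The arm

A 6-joint arm with a two-finger parallel gripper is mounted at the origin on the work surface. World frame = base frame: x ahead of the robot, y to its left, z up, the work surface at z = 0. Lengths are in m, angles in rad, forces in N, time in s.
With the tool pointing down it reaches from about 0.35 to 0.775 m from the base axis. Payload 7.3 kg.
Tool frame: the origin (TCP) lies at the very end of the fingers, on their centre line; the grasp point (between the pads) lies 19 mm behind it; z points along the fingers, y is the direction in which the jaws open and shut (so a half turn about z gives the same grasp; the last joint's range is limited). The gripper opens to 92 mm and grips with 3 to 60 N. Pads are 19 mm wide; open, the fingers measure 130 mm over their backs; the gripper's body (75 mm by 190 mm) begins 47 mm behind the grasp point.
Start: joints at [1.196, 0.342, 1.524, -0, 1.275, -0.146], TCP at [0.119, 0.511, 0.227] pointing down, gripper open.
Joint ranges: [-2.53, 2.53], [-0.77, 2.02], [0.04, 2.7], [-1, 4.14], [0.28, 2.66], [-3.11, 3.11]. Speed limits (rad/s): [2.57, 2.57, 3.14, 3.14, 3.14, 3.14].

### API

Orientations are given as [roll, pitch, yaw] about the fixed x, y, z axes, in that order (R = Rz(yaw) Ry(pitch) Rx(roll)).
In Python, from cell import robot gives the robot as it stands.
- The arm moves only by the tool apply_moves, never from a script. Its argument "plan" is a list of rows, each an object of numbers: "tx", "ty", "tz": the shift along the tool's x, y, z in m; "yaw": the turn about the tool's z in rad; "grip": the opening, from -1 (shut) to 1 (fully open), so that 0 is half open. In form: [{"tx": .., "ty": .., "tz": .., "yaw": .., "grip": ..}, ...]. A call has 1 to 8 rows; each row is the pose to reach, as a shift and turn from the pose commanded when the call began, along the tool's axes at that moment; what a row does not reach only later rows make up. A row lasts 1/8 s, in which the tool goes at most 62.5 mm and 10.7 degrees, less where a joint would pass 70% of its speed; a pose out of reach is approached as far as the arm can. A call with a gripper value outside its range is refused whole. The fingers move at their own pace and stop on an object; "force" is the grip in N (left out, the last holds). Time passes only in rows, so rows that repeat a pose let the fingers close. It gives the time, the measured TCP pose, the force and the opening at its end, in the units of the state.
- robot.observe(): the state, without advancing time (a new reading comes with each control period).
- robot.read_camera(name): name is "scene" or "top" or "wrist"; returns (picture, depth): 480x640x3 uint8, red, green, blue; 480x640 float32, m along the optical axis (not along the pixel's ray), 0 where there is no reading.
- robot.get_calibration(name): a dict with "camera_matrix" (3x3 intrinsics, pixels), "k1" (the pictures are not rectified: a ray, as slopes to the right and down, at radius r is drawn at 1 + k1 r^2 times it, then the intrinsics apply), "R" (3x3) and "t" (3): a world point X has camera coordinates R X + t. Camera axes: x right, y down, z forward; pixel columns grow to the right and rows downward; lengths in m; the calibration is good to about 2 mm. A picture is of the moment at which its call begins: read the wrist's pose just before it. get_calibration takes no time and is no camera call; for the wrist camera it gives the pose at the moment of the call.
- robot.hand_in(): hands the job in, once; it reports no verdict.
Trained networks look in the newest picture that a camera, given by its name, has taken for a name from the list of things; names that differ only in an ending like _2 or _b are one class to them, and where a whole thing is asked for, a point or a joint stands for the part that bears it (a point fixed in the world has none). Each returns a list of dicts, best first, with "confidence" (0 to 1); they miss things now and then, are a little off and sometimes report something else, mostly with a low value. They report only what shows in the picture. A call takes as long as a camera call.
- robot.outline_of(label, camera): "region" (480x640 bool, what is visible of it) and "pixel" ([row, column] in pixels, amid what is visible of it).
- robot.tip_of(label, camera): "pixel" ([row, column] in pixels: a listed point, or the origin of a listed thing).
The state is a dict: "time": time; "qpos": joint angles; "qvel": joint speeds; "joint_efforts": joint torques, N m; "tool_pos": TCP position; "tool_rot": TCP orientation; "contact_force": force on the tool from outside, world axes, zero at the start; "torque": the same for the moment, N m; "opening": finger opening in m.
Only numpy, scipy, OpenCV 4.12 (cv2) and the standard library are available. Lean on these libraries where they do the work, as an engineer would, in place of code of your own. Each camera call takes 0.05 s, during which the arm holds its last target.

## Working session

There is one attempt and no reset: what is moved stays moved. The work goes in short steps, Python scripts to look and compute and a tool call to move; the robot and the scene stay as the last step left them, time stands still between calls to the robot, and variables do not carry over. Pictures are saved under pics/ and viewed, and the job is handed in when it is done.

Besides the shell and the picture viewer there is one more tool, called after ">>>" as name(argument=value, ...) on one line, values as JSON. apply_moves: Moves the arm, as the interface text tells. Its arguments: {"type":"object","properties":{"plan":{"type":"array","items":{"type":"object","properties":{"tx":{"type":"number"},"ty":{"type":"number"},"tz":{"type":"number"},"yaw":{"type":"number"},"grip":{"type":"number"}}}},"force":{"type":"number"}},"required":["plan"]}

```bash
ls; mkdir -p pics; cat > h.py <<'E'
import numpy as np, cv2
from cell import robot
def save(n,im): cv2.imwrite('pics/'+n+'.png',cv2.cvtColor(im,cv2.COLOR_RGB2BGR))
def ray(cal,px):  # px=[row,col]
    K=np.array(cal['camera_matrix']);k=cal['k1']
    d=np.array([(px[1]-K[0,2])/K[0,0],(px[0]-K[1,2])/K[1,1]]);u=d.copy()
    for _ in range(30): u=d/(1+k*(u@u))
    R=np.array(cal['R']);t=np.array(cal['t'])
    return -R.T@t, R.T@np.array([u[0],u[1],1.0])
def atz(cal,px,z):
    o,d=ray(cal,px); return o+d*(z-o[2])/d[2]
def atdepth(cal,px,dep):
    o,d=ray(cal,px); return o+d*dep
def tri(obs):
    A=np.zeros((3,3));b=np.zeros(3)
    for cal,px in obs:
        o,d=ray(cal,px);d=d/np.linalg.norm(d);P=np.eye(3)-np.outer(d,d);A+=P;b+=P@o
    x=np.linalg.solve(A,b)
    res=[]
    for cal,px in obs:
        o,d=ray(cal,px);d=d/np.linalg.norm(d);res.append(np.linalg.norm((np.eye(3)-np.outer(d,d))@(x-o))*1000)
    return x,np.round(res,1)
def proj(cal,X):
    K=np.array(cal['camera_matrix']);c=np.array(cal['R'])@X+np.array(cal['t']);u=c[:2]/c[2];u=u*(1+cal['k1']*(u@u))
    return [K[1,1]*u[1]+K[1,2],K[0,0]*u[0]+K[0,2]]
E
python3 - <<'E'
from h import *
for c in('scene','top','wrist'):
    im,d=robot.read_camera(c); save('a_'+c,im); np.save('pics/a_'+c,d)
s=robot.observe(); print({k:np.round(v,3).tolist() for k,v in s.items()})
for c in('scene','top','wrist'):
    k=robot.get_calibration(c); print(c,np.round(k['camera_matrix'],1).tolist(),k['k1'],np.round(-np.array(k['R']).T@k['t'],3))
E
```

```text
pics
{'time': 0.15, 'qpos': [1.196, 0.343, 1.525, -0.0, 1.275, -0.146], 'qvel': [-0.0, -0.003, -0.002, -0.001, 0.001, -0.0], 'joint_efforts': [0.002, -43.147, -24.435, 0.072, 0.054, -0.0], 'tool_pos': [0.119, 0.511, 0.226], 'tool_rot': [-3.14, -0.0, 2.913], 'contact_force': [-0.571, 0.018, -0.399], 'torque': [-0.003, -0.055, -0.037], 'opening': 0.092}
scene [[488.9, 0.0, 319.3], [0.0, 488.9, 242.9], [0.0, 0.0, 1.0]] -0.12458777738446215 [ 1.267 -0.519  0.768]
top [[441.7, 0.0, 314.5], [0.0, 441.7, 243.5], [0.0, 0.0, 1.0]] 0.006362298676568681 [ 0.348 -0.025  1.194]
wrist [[332.4, 0.0, 323.4], [0.0, 332.4, 239.1], [0.0, 0.0, 1.0]] -0.05918576964162859 [0.05  0.528 0.383]
```

View pics/a_scene.png

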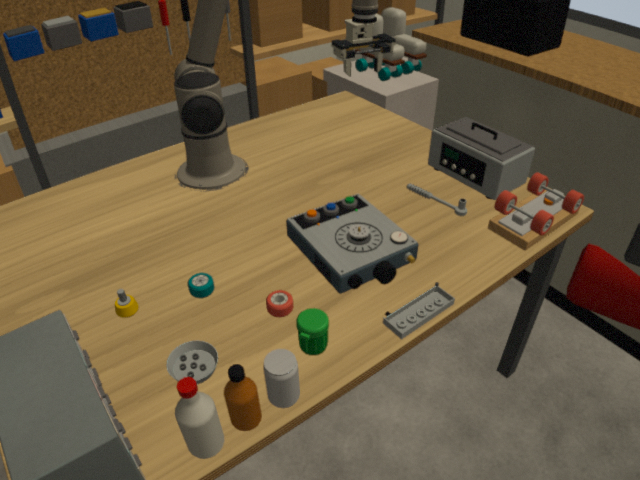

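View pics/a_top.png

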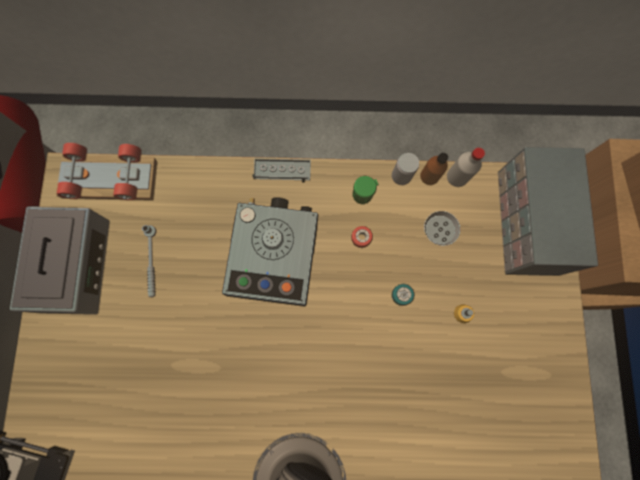

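View pics/a_wrist.png

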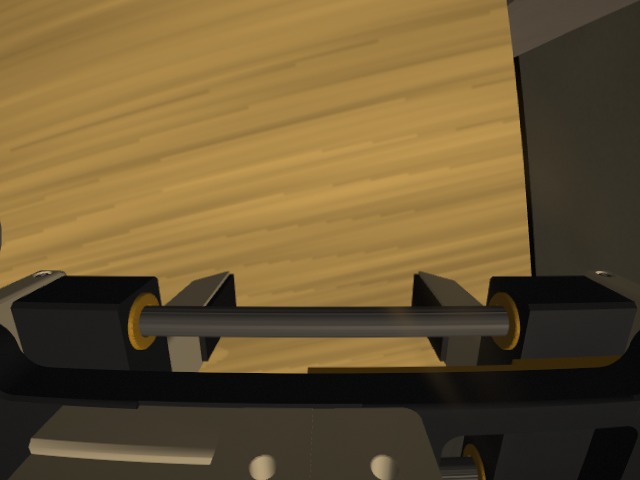

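The top view shows the dryer at about (col 272, row 250), with the green, blue and orange keys at (244,282), (265,284) and (287,287). The turquoise wheel is at (403,294), the red wheel at (362,236) and the toe stop at (465,313). Next I'll measure positions from two views.

```bash
python3 - <<'E'
from h import *
cal={c:robot.get_calibration(c) for c in('scene','top')}
for l in('key_green_top','key_blue_top','key_orange_top','pin_tip','nest','wheel','bare_wheel','capsule','toe_stop','dryer'):
    o=[]
    for c in('scene','top'):
        r=robot.tip_of(l,c)
        if r: o.append((cal[c],r[0]['pixel'])); print(l,c,np.round(r[0]['pixel'],1),round(r[0]['confidence'],2), len(r))
    if len(o)==2: print('   ',*[np.round(v,4) for v in tri(o)])
print(robot.observe()['time'])
E
```

```text
key_green_top scene [201.9 348. ] 0.5 1
key_green_top top [285.5 243. ] 0.54 1
    [0.4788 0.1551 0.0667] [0.5 0.5]
key_blue_top scene [204.6 331.4] 0.64 1
key_blue_top top [283.5 262.6] 0.53 1
    [0.4817 0.1016 0.0833] [1.6 1.6]
key_orange_top top [287.5 286.6] 0.41 1
pin_tip scene [223.8 360.1] 0.82 1
pin_tip top [236.1 270.3] 0.62 2
    [0.6021 0.0874 0.1003] [0.7 0.7]
nest scene [231.5 359.5] 0.88 1
nest top [233.5 270.3] 0.68 2
    [0.6099 0.0854 0.085 ] [3.9 3.9]
wheel scene [293.1 202.6] 0.66 2
wheel top [295.4 396.2] 0.96 2
    [ 0.467  -0.2578 -0.0162] [5.9 5.9]
bare_wheel scene [309.3 281.8] 0.88 1
bare_wheel top [239.2 359.6] 0.77 1
    [ 0.6237 -0.1509 -0.0085] [0.9 0.9]
capsule scene [344.9 313.3] 0.7 1
capsule top [193.  360.2] 0.79 1
    [ 0.7535 -0.1559  0.001 ] [3.7 3.7]
toe_stop scene [311.2 124.9] 0.66 1
toe_stop top [313.1 461.8] 0.64 1
    [ 0.4231 -0.4292 -0.0045] [3.7 3.7]
dryer scene [250.8 348.7] 0.6 2
dryer top [257.7 271.3] 0.61 1
    [ 0.5643  0.0909 -0.0059] [1.7 1.7]
1.15
```

```bash
python3 - <<'E'
from h import *
cal={c:robot.get_calibration(c) for c in('scene','top')}
ims={c:cv2.imread(f'pics/a_{c}.png') for c in cal}
a=cv2.resize(ims['top'][205:310,215:415],None,fx=4,fy=4,interpolation=cv2.INTER_CUBIC)
b=cv2.resize(ims['scene'][180:320,180:380],None,fx=4,fy=4,interpolation=cv2.INTER_CUBIC)
cv2.imwrite('pics/b_top.png',a);cv2.imwrite('pics/b_scene.png',b)
rng={'green':((45,70,40),(80,255,255),(0.4,.6)),'blue':((105,100,40),(130,255,255),0),'orange':((3,160,80),(16,255,255),0),'turq':((82,90,40),(98,255,255),0)}
roi={'top':(slice(265,310),slice(225,420)),'scene':(slice(190,300),slice(180,370))}
for n,(lo,hi,_) in rng.items():
    o=[]
    for c in cal:
        m=cv2.inRange(cv2.cvtColor(ims[c],cv2.COLOR_BGR2HSV),lo,hi); M=np.zeros_like(m);M[roi[c]]=m[roi[c]]
        k,l,st,ce=cv2.connectedComponentsWithStats(M); i=1+np.argmax(st[1:,4]); 
        print(n,c,st[i],np.round(ce[i][::-1],1)); p=ce[i][::-1]
        if n=='turq':
            cn=max(cv2.findContours((l==i).astype(np.uint8),0,2)[0],key=len); print(cv2.minEnclosingCircle(cn))
        o.append((cal[c],p)); print('   z=.087/.032',np.round(atz(cal[c],p,.087 if n!='turq' else .032),4))
    print('  tri',*[np.round(v,4) for v in tri(o)])
E
```

```text
green scene [345 197  10   7  59] [199.7 349.5]
   z=.087/.032 [0.4967 0.1451 0.087 ]
green top [239 277   9   9  67] [281.1 243. ]
   z=.087/.032 [0.4872 0.1521 0.087 ]
  tri [0.488  0.1531 0.0793] [0.4 0.4]
blue scene [327 203   9   7  52] [206.  331.1]
   z=.087/.032 [0.4897 0.0923 0.087 ]
blue top [261 281   8   7  46] [283.9 264.5]
   z=.087/.032 [0.4813 0.0977 0.087 ]
  tri [0.4821 0.0984 0.0803] [0.1 0.1]
orange scene [266 290  27  10  84] [294.3 279.5]
   z=.087/.032 [ 0.6669 -0.1764  0.087 ]
orange top [283 283   8   8  52] [286.7 286.3]
   z=.087/.032 [0.4752 0.0428 0.087 ]
  tri [ 0.4773  0.0013 -0.15  ] [61. 61.]
turq scene [189 273  25  24 323] [287.  201.3]
((200.85646057128906, 284.78076171875), 12.784138679504395)
   z=.087/.032 [ 0.4941 -0.2722  0.032 ]
turq top [394 286  19  18  56] [296.1 400.8]
((403.0, 294.0), 9.486932754516602)
   z=.087/.032 [ 0.463  -0.2553  0.032 ]
  tri [ 0.4653 -0.2619  0.0039] [1.1 1.1]
```

View pics/b_top.png

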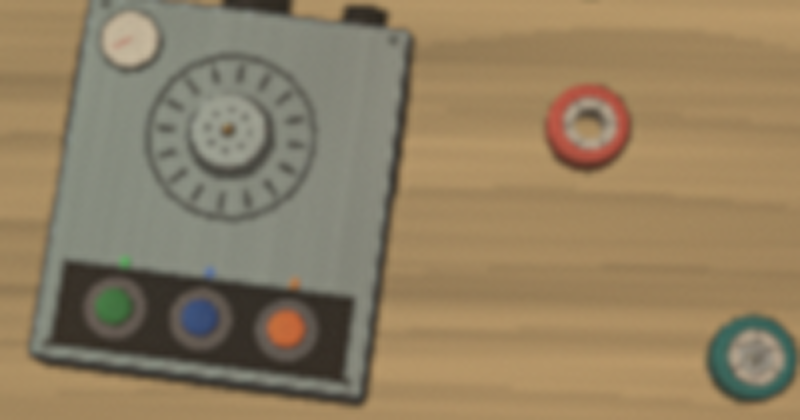

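View pics/b_scene.png

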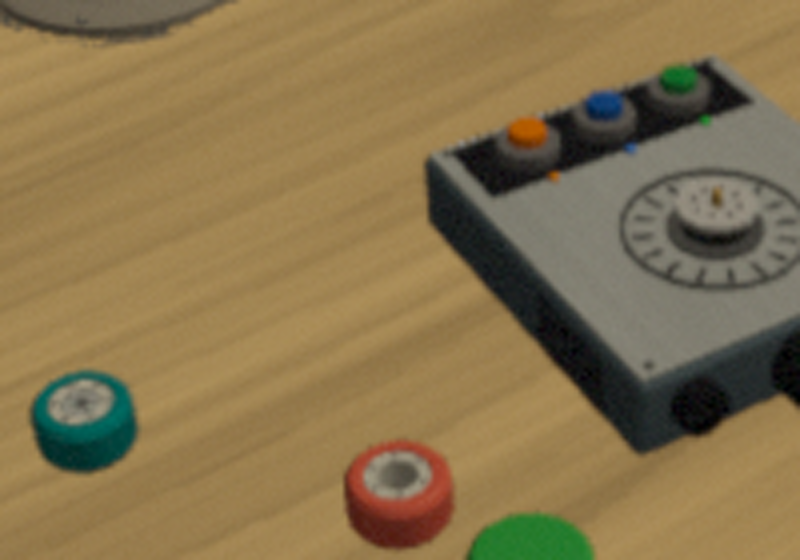

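The dryer yaw comes out at about -0.11, and the pin at about (0.602, 0.087). I'll move the wrist camera over the dryer to refine these.

```bash
cat >> h.py <<'E'
def shift(target,yaw=None):
    s=robot.observe(); p=np.array(s['tool_pos']);y=s['tool_rot'][2]
    d=np.array(target)-p
    x=np.array([np.cos(y),np.sin(y),0]);yy=np.array([np.sin(y),-np.cos(y),0])
    print('t',round(s['time'],2),'pos',np.round(p,4),'rot',np.round(s['tool_rot'],4),'F',np.round(s['contact_force'],1),'op',round(s['opening'],4))
    print('tx %.4f ty %.4f tz %.4f'%(d@x,d@yy,-d[2]), '' if yaw is None else 'yaw %.4f'%((y-yaw+np.pi)%(2*np.pi)-np.pi))
E
python3 - <<'E'
from h import *
shift([.67,.10,.25],3.032)
E
```

```text
t 1.15 pos [0.119  0.5113 0.2267] rot [3.1415 0.     2.9129] F [-0.6  0.4  0.3] op 0.0922
tx -0.6299 ty -0.2757 tz -0.0233 yaw -0.1191
```

>>> apply_moves(plan=[{"tx": -0.05,"ty": -0.022,"tz": -0.01,"yaw": -0.02},{"tx": -0.105,"ty": -0.046,"tz": -0.02,"yaw": -0.04},{"tx": -0.16,"ty": -0.07,"tz": -0.023,"yaw": -0.06},{"tx": -0.215,"ty": -0.094,"tz": -0.023,"yaw": -0.08},{"tx": -0.27,"ty": -0.118,"tz": -0.023,"yaw": -0.1},{"tx": -0.325,"ty": -0.142,"tz": -0.023,"yaw": -0.119},{"tx": -0.38,"ty": -0.166,"tz": -0.023,"yaw": -0.119},{"tx": -0.435,"ty": -0.19,"tz": -0.023,"yaw": -0.119}])

```text
schema error: expected keys tx, ty, tz, yaw, grip
```

```bash
python3 - <<'E'
from h import *
shift([.67,.10,.25],3.032)
E
```

```text
t 1.15 pos [0.119  0.5113 0.2267] rot [3.1415 0.     2.9129] F [-0.6  0.4  0.3] op 0.0922
tx -0.6299 ty -0.2757 tz -0.0233 yaw -0.1191
```

>>> apply_moves(plan=[{"tx": -0.05,"ty": -0.022,"tz": -0.01,"yaw": -0.02,"grip": 1},{"tx": -0.105,"ty": -0.046,"tz": -0.02,"yaw": -0.04,"grip": 1},{"tx": -0.16,"ty": -0.07,"tz": -0.023,"yaw": -0.06,"grip": 1},{"tx": -0.215,"ty": -0.094,"tz": -0.023,"yaw": -0.08,"grip": 1},{"tx": -0.27,"ty": -0.118,"tz": -0.023,"yaw": -0.1,"grip": 1},{"tx": -0.325,"ty": -0.142,"tz": -0.023,"yaw": -0.119,"grip": 1},{"tx": -0.38,"ty": -0.166,"tz": -0.023,"yaw": -0.119,"grip": 1},{"tx": -0.435,"ty": -0.19,"tz": -0.023,"yaw": -0.119,"grip": 1}])

```text
time: 2.15
tool_pos: [0.5011, 0.2263, 0.2499]
tool_rot: [3.141, 0.0, 3.032]
contact_force: [0.5, 1.0, 0.3]
opening: 0.0918
```

```bash
python3 - <<'E'
from h import *
shift([.67,.10,.25],3.032)
E
```

```text
t 2.15 pos [0.5011 0.2263 0.2499] rot [3.1411e+00 4.0000e-04 3.0316e+00] F [0.5 1.  0.3] op 0.0918
tx -0.1817 ty -0.1070 tz -0.0001 yaw -0.0004
```

>>> apply_moves(plan=[{"tx": -0.05,"ty": -0.03,"tz": 0,"yaw": 0,"grip": 1},{"tx": -0.1,"ty": -0.06,"tz": 0,"yaw": 0,"grip": 1},{"tx": -0.15,"ty": -0.09,"tz": 0,"yaw": 0,"grip": 1},{"tx": -0.182,"ty": -0.107,"tz": 0,"yaw": 0,"grip": 1},{"tx": -0.182,"ty": -0.107,"tz": 0,"yaw": 0,"grip": 1},{"tx": -0.182,"ty": -0.107,"tz": 0,"yaw": 0,"grip": 1}])

```text
time: 2.9
tool_pos: [0.6682, 0.1018, 0.2494]
tool_rot: [3.141, -0.001, 3.032]
contact_force: [0.7, 0.4, -0.2]
opening: 0.0917
```

```bash
python3 - <<'E'
from h import *
cal=robot.get_calibration('wrist')
im,d=robot.read_camera('wrist');save('c_wrist',im);np.save('pics/c_wrist',d);shift([.67,.10,.25],3.032)
import pickle; pickle.dump(cal,open('pics/c_cal.pkl','wb'))
print(-np.array(cal['R']).T@cal['t'], np.round(cal['R'],3))
for l in('key_green_top','key_blue_top','key_orange_top','pin_tip','wheel'):
    for r in robot.tip_of(l,'wrist')[:1]: print(l,np.round(r['pixel'],1),round(r['confidence'],2),atz(cal,r['pixel'],{'pin_tip':.096,'wheel':0}.get(l,.087)))
E
```

```text
t 2.95 pos [0.6681 0.1022 0.2498] rot [ 3.1412e+00 -5.0000e-04  3.0326e+00] F [-0.2 -0.3  1.3] op 0.0918
tx -0.0022 ty -0.0020 tz -0.0002 yaw 0.0006
[0.59809181 0.1104901  0.40619206] [[ 0.11   0.994  0.   ]
 [ 0.959 -0.106  0.263]
 [ 0.261 -0.029 -0.965]]
key_green_top [ 13.9 358.6] 0.69 [0.48795985 0.15312916 0.087     ]
key_blue_top [  9.3 294.5] 0.95 [0.47831691 0.09868094 0.087     ]
key_orange_top [ 13.7 233.3] 0.76 [0.47521376 0.04562948 0.087     ]
pin_tip [157.6 297.1] 0.81 [0.6030865  0.08584364 0.096     ]
wheel [80.7  1.4] 0.71 [ 0.46826731 -0.26675099  0.        ]
```

View pics/c_wrist.png

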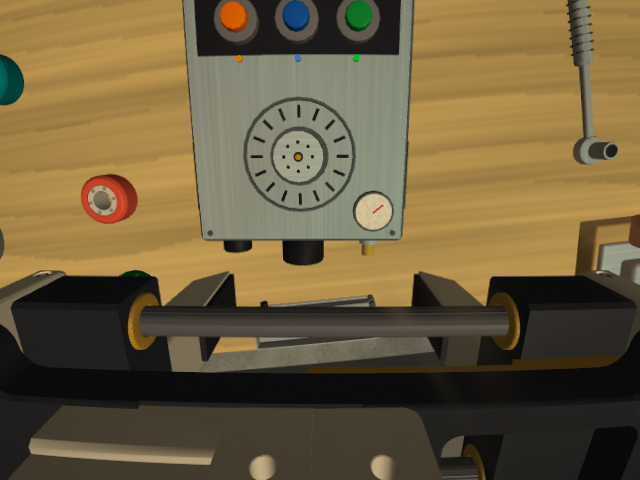

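The wrist view shows orange, blue and green keys at about (233,15), (296,15) and (358,15), and the pin at (298,157). This agrees with the top view to 2–3 mm, so I'll go to the green key.

```bash
python3 - <<'E'
from h import *
shift([.4875,.1525,.105],3.032)
E
```

```text
t 3.2 pos [0.6683 0.1021 0.2503] rot [3.1414e+00 5.0000e-04 3.0329e+00] F [-0.2  0.6  0.3] op 0.0919
tx 0.1852 ty 0.0305 tz 0.1453 yaw 0.0009
```

>>> apply_moves(plan=[{"tx": 0.045,"ty": 0.008,"tz": 0.03,"yaw": 0,"grip": -1},{"tx": 0.09,"ty": 0.016,"tz": 0.06,"yaw": 0,"grip": -1},{"tx": 0.135,"ty": 0.024,"tz": 0.09,"yaw": 0,"grip": -1},{"tx": 0.185,"ty": 0.031,"tz": 0.12,"yaw": 0,"grip": -1},{"tx": 0.185,"ty": 0.031,"tz": 0.145,"yaw": 0,"grip": -1},{"tx": 0.185,"ty": 0.031,"tz": 0.155,"yaw": 0,"grip": -1},{"tx": 0.185,"ty": 0.031,"tz": 0.155,"yaw": 0,"grip": -1},{"tx": 0.185,"ty": 0.031,"tz": 0.155,"yaw": 0,"grip": -1}], force=30)

```text
time: 4.2
tool_pos: [0.4895, 0.1524, 0.0956]
tool_rot: [3.141, 0.002, 3.031]
contact_force: [-0.5, 0.1, -0.1]
opening: 0.0165
```

>>> apply_moves(plan=[{"tx": 0,"ty": 0,"tz": 0.001,"yaw": 0,"grip": -1},{"tx": 0,"ty": 0,"tz": 0.006,"yaw": 0,"grip": -1},{"tx": 0,"ty": 0,"tz": 0.01,"yaw": 0,"grip": -1},{"tx": 0,"ty": 0,"tz": 0.0125,"yaw": 0,"grip": -1},{"tx": 0,"ty": 0,"tz": 0.0145,"yaw": 0,"grip": -1},{"tx": 0,"ty": 0,"tz": 0.0145,"yaw": 0,"grip": -1}])

```text
time: 4.95
tool_pos: [0.4887, 0.1524, 0.082]
tool_rot: [3.141, 0.002, 3.032]
contact_force: [-4.6, -1.6, 17.7]
opening: 0.0001
```

```bash
python3 - <<'E'
from h import *
im,d=robot.read_camera('scene');save('d_scene',cv2.resize(im[150:280,260:440],None,fx=4,fy=4))
shift([.4815,.0983,.1],3.032)
E
```

```text
t 5.0 pos [0.4887 0.1524 0.082 ] rot [3.1413e+00 1.6000e-03 3.0320e+00] F [-4.6 -1.4 16.8] op 0.0006
tx 0.0012 ty -0.0546 tz -0.0180 yaw 0.0000
```

View pics/d_scene.png

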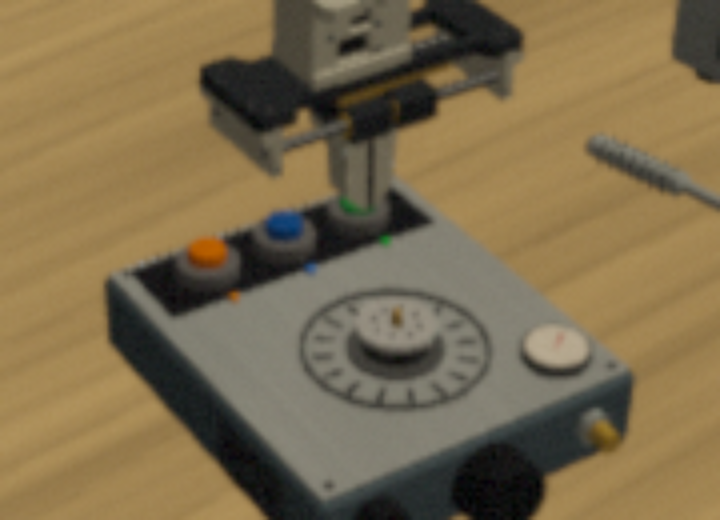

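The fingers sit on the green key, with z at 0.082 and 17 N, so it is on its stop. I'll lift, then press blue.

>>> apply_moves(plan=[{"tx": 0,"ty": 0,"tz": -0.014,"yaw": 0,"grip": -1},{"tx": 0,"ty": -0.01,"tz": -0.02,"yaw": 0,"grip": -1},{"tx": 0.001,"ty": -0.055,"tz": -0.02,"yaw": 0,"grip": -1},{"tx": 0.001,"ty": -0.055,"tz": -0.014,"yaw": 0,"grip": -1},{"tx": 0.001,"ty": -0.055,"tz": -0.007,"yaw": 0,"grip": -1},{"tx": 0.001,"ty": -0.055,"tz": -0.003,"yaw": 0,"grip": -1},{"tx": 0.001,"ty": -0.055,"tz": 0,"yaw": 0,"grip": -1},{"tx": 0.001,"ty": -0.055,"tz": 0,"yaw": 0,"grip": -1}])

```text
time: 6.0
tool_pos: [0.4813, 0.0981, 0.0819]
tool_rot: [-3.141, 0.001, 3.033]
contact_force: [-6.5, -4.2, 20.3]
opening: 0.0002
```

```bash
python3 - <<'E'
from h import *
im,d=robot.read_camera('scene');save('e_scene',cv2.resize(im[150:280,260:440],None,fx=4,fy=4))
shift([.4755,.0438,.1],3.032)
E
```

```text
t 6.05 pos [0.4813 0.0981 0.0819] rot [-3.1410e+00  9.0000e-04  3.0332e+00] F [-6.5 -4.6 20.6] op 0.0001
tx -0.0001 ty -0.0546 tz -0.0181 yaw 0.0012
```

View pics/e_scene.png

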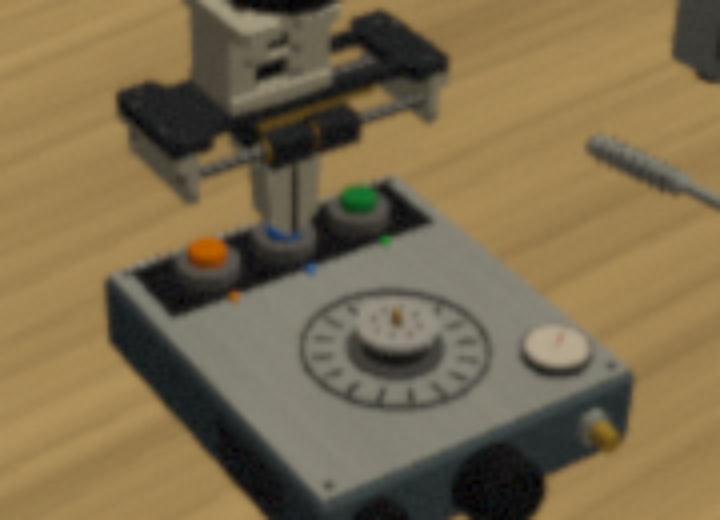

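The blue key is down and green has come back up. Orange is next.

>>> apply_moves(plan=[{"tx": 0,"ty": 0,"tz": -0.014,"yaw": 0,"grip": -1},{"tx": 0,"ty": -0.01,"tz": -0.02,"yaw": 0,"grip": -1},{"tx": 0.0,"ty": -0.055,"tz": -0.02,"yaw": 0,"grip": -1},{"tx": 0.0,"ty": -0.055,"tz": -0.014,"yaw": 0,"grip": -1},{"tx": 0.0,"ty": -0.055,"tz": -0.007,"yaw": 0,"grip": -1},{"tx": 0.0,"ty": -0.055,"tz": -0.003,"yaw": 0,"grip": -1},{"tx": 0.0,"ty": -0.055,"tz": 0,"yaw": 0,"grip": -1},{"tx": 0.0,"ty": -0.055,"tz": 0,"yaw": 0,"grip": -1}])

```text
time: 7.05
tool_pos: [0.4753, 0.0435, 0.0819]
tool_rot: [-3.141, 0.001, 3.033]
contact_force: [-6.8, -3.9, 21.0]
opening: 0.0006
```

```bash
python3 - <<'E'
from h import *
im,d=robot.read_camera('scene');save('f_scene',cv2.resize(im[150:280,260:440],None,fx=4,fy=4))
shift([.465,-.258,.15],3.032)
E
```

```text
t 7.1 pos [0.4752 0.0435 0.0819] rot [-3.1410e+00  7.0000e-04  3.0334e+00] F [-6.8 -2.4 21.7] op 0.0004
tx -0.0224 ty -0.3009 tz -0.0681 yaw 0.0014
```

View pics/f_scene.png

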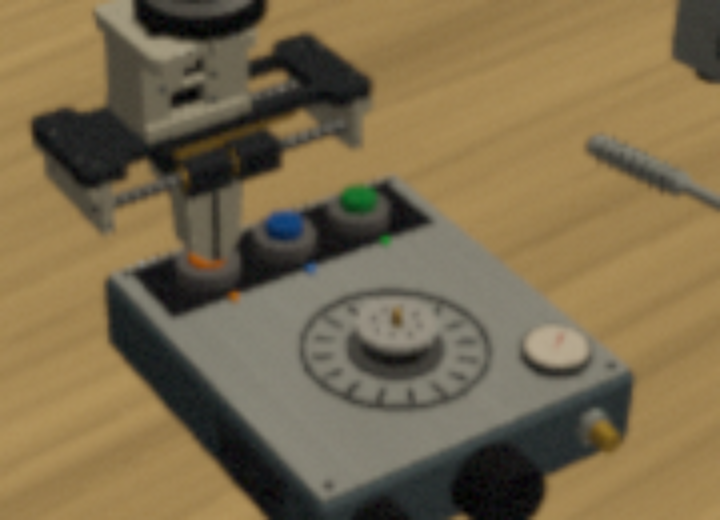

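Orange is down and all three keys were pressed in order. Now to the wheel, opening the gripper on the way.

>>> apply_moves(plan=[{"tx": 0,"ty": 0,"tz": -0.03,"yaw": 0,"grip": -1},{"tx": -0.014,"ty": -0.04,"tz": -0.06,"yaw": 0,"grip": 1},{"tx": -0.028,"ty": -0.095,"tz": -0.088,"yaw": 0,"grip": 1},{"tx": -0.042,"ty": -0.15,"tz": -0.088,"yaw": 0,"grip": 1},{"tx": -0.056,"ty": -0.205,"tz": -0.088,"yaw": 0,"grip": 1},{"tx": -0.07,"ty": -0.26,"tz": -0.088,"yaw": 0,"grip": 1},{"tx": -0.077,"ty": -0.295,"tz": -0.088,"yaw": 0,"grip": 1},{"tx": -0.077,"ty": -0.295,"tz": -0.088,"yaw": 0,"grip": 1}])

```text
time: 8.1
tool_pos: [0.5196, -0.2601, 0.1672]
tool_rot: [3.141, -0.001, 3.03]
contact_force: [-0.5, -0.2, -0.7]
opening: 0.0662
```

```bash
python3 - <<'E'
from h import *
import pickle
cal=robot.get_calibration('wrist')
im,d=robot.read_camera('wrist');save('g_wrist',im);np.save('pics/g_wrist',d);pickle.dump(cal,open('pics/g_cal.pkl','wb'))
shift([.465,-.258,.15],3.032)
r=robot.tip_of('wheel','wrist')[:2]
for q in r: print(q['pixel'],q['confidence'],atz(cal,q['pixel'],0))
r=robot.outline_of('wheel','wrist')
for q in r[:1]:
    m=q['region'].astype(np.uint8); print(q['confidence'],m.sum(),q['pixel']); np.save('pics/g_m',m)
m=cv2.inRange(cv2.cvtColor(im,cv2.COLOR_RGB2HSV),(80,80,30),(100,255,255))
k,l,st,ce=cv2.connectedComponentsWithStats(m);i=1+np.argmax(st[1:,4]);print(st[i],ce[i])
E
```

```text
t 8.15 pos [ 0.5194 -0.2584  0.1673] rot [ 3.1404e+00 -1.1000e-03  3.0308e+00] F [0.7 0.2 0.8] op 0.0695
tx 0.0542 ty -0.0056 tz 0.0173 yaw -0.0012
[171.1, 312.9] 0.75 [ 0.46896861 -0.26356819  0.        ]
0.73 3329 [176.0, 310.7]
[ 282  140   64   65 1845] [313.30623306 171.50731707]
```

View pics/g_wrist.png

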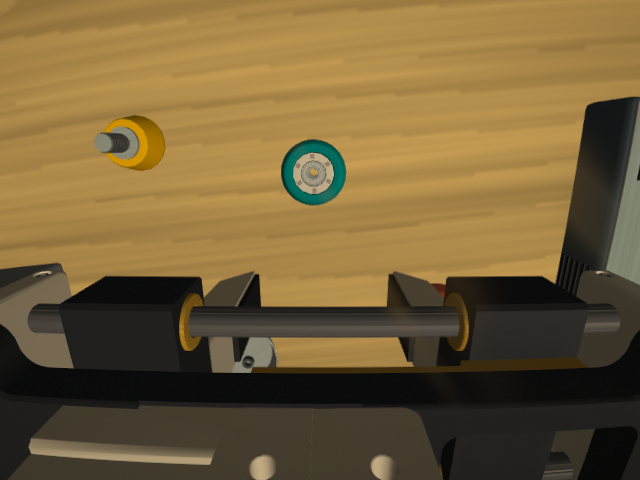

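```bash
python3 - <<'E'
from h import *
import pickle
g=pickle.load(open('pics/g_cal.pkl','rb'));c=pickle.load(open('pics/c_cal.pkl','rb'))
T=robot.get_calibration('top');S=robot.get_calibration('scene')
hub=[173,313.5]
print('hub z.032',atz(g,hub,.032))
d=np.load('pics/g_wrist.npy');print('depth',atdepth(g,hub,np.median(d[168:178,300:327])), np.median(d[168:178,300:327]))
# hub in crops: top (757/4+215, 357/4+205); scene (83/4+180, 402/4+180)
ht=[357/4+205-.4,757/4+215-.4];hs=[402/4+180-.4,83/4+180-.4]
print('tri hub',*tri([(g,hub),(T,ht),(S,hs)]),atz(T,ht,.032),atz(S,hs,.032))
# pin: c wrist (157.?,298), base plate
pt=[130/4+205-.4,228/4+215-.4]
for p in ([156.5,298],[157.6,297.1]): print('pin',atz(c,p,.096),atz(c,p,.086))
print('pin top',atz(T,pt,.096))
ps=[190/4+180-.4,716/4+180-.4]
print('pin scene',atz(S,ps,.096)); print(*tri([(c,[156.5,298]),(T,pt),(S,ps)]))
shift(atz(g,hub,.032)*[1,1,0]+[0,0,.004])
im=cv2.imread('pics/c_wrist.png');cv2.imwrite('pics/c_z.png',cv2.resize(im[120:200,250:350],None,fx=8,fy=8,interpolation=cv2.INTER_CUBIC)[:600])
E
```

```text
hub z.032 [ 0.46870186 -0.26202781  0.032     ]
depth [ 0.46892552 -0.26215263  0.02862303] 0.29035467
tri hub [ 0.46921499 -0.2629764   0.02897947] [0.9 1.1 0.4] [ 0.4690057  -0.26344553  0.032     ] [ 0.47288529 -0.26387227  0.032     ]
pin [0.60220717 0.08678276 0.096     ] [0.60233984 0.08601849 0.086     ]
pin [0.6030865  0.08584364 0.096     ] [0.60324752 0.08504909 0.086     ]
pin top [0.60017315 0.08383442 0.096     ]
pin scene [0.60544989 0.08099877 0.096     ]
[0.6015413  0.08523364 0.09131729] [1.4 1.  0.6]
t 8.25 pos [ 0.5195 -0.257   0.1677] rot [ 3.1404e+00 -9.0000e-04  3.0329e+00] F [-0.3  1.  -0.6] op 0.0779
tx 0.0499 ty -0.0105 tz 0.1637
```

View pics/c_z.png

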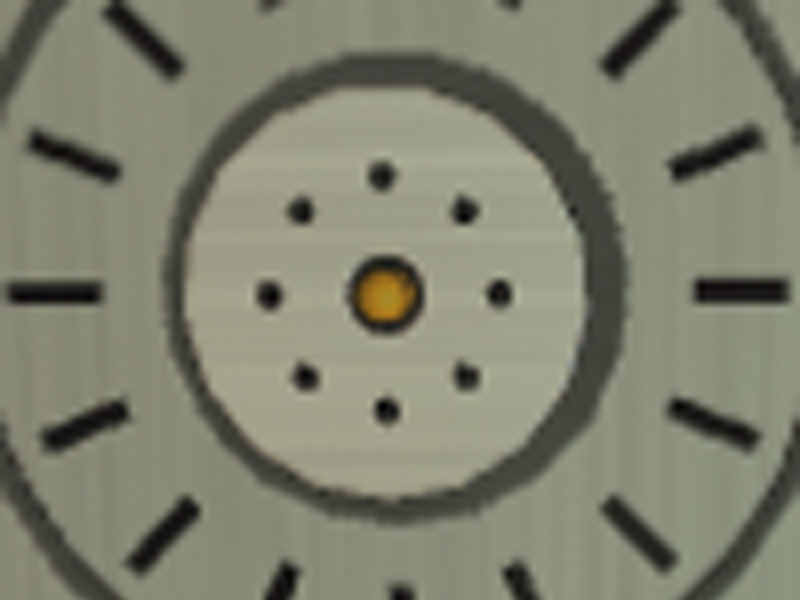

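The pin at (297.8, 156.3) is centred in the plate's holes, which gives about (0.602, 0.0866). The wheel hub is at (313.5, 173), which gives about (0.469, -0.262), with its top at about 0.03. I'll descend for the grasp.

>>> apply_moves(plan=[{"tx": 0.025,"ty": -0.005,"tz": 0.02,"yaw": 0,"grip": 1},{"tx": 0.05,"ty": -0.0102,"tz": 0.06,"yaw": 0,"grip": 1},{"tx": 0.05,"ty": -0.0102,"tz": 0.1,"yaw": 0,"grip": 1},{"tx": 0.05,"ty": -0.0102,"tz": 0.13,"yaw": 0,"grip": 1},{"tx": 0.05,"ty": -0.0102,"tz": 0.15,"yaw": 0,"grip": 1},{"tx": 0.05,"ty": -0.0102,"tz": 0.159,"yaw": 0,"grip": 1},{"tx": 0.05,"ty": -0.0102,"tz": 0.159,"yaw": 0,"grip": 1}], force=40)

```text
time: 9.12
tool_pos: [0.4688, -0.2622, 0.0092]
tool_rot: [3.141, -0.0, 3.033]
contact_force: [0.9, -0.2, -0.2]
opening: 0.092
```

```bash
python3 - <<'E'
from h import *
im,d=robot.read_camera('wrist');save('h_wrist',im)
shift([.4688,-.262,.005])
E
```

```text
t 9.18 pos [ 0.4692 -0.2627  0.0098] rot [-3.1414e+00  7.0000e-04  3.0327e+00] F [ 0.8 -0.1  0.6] op 0.0915
tx 0.0004 ty 0.0007 tz 0.0048
```

View pics/h_wrist.png

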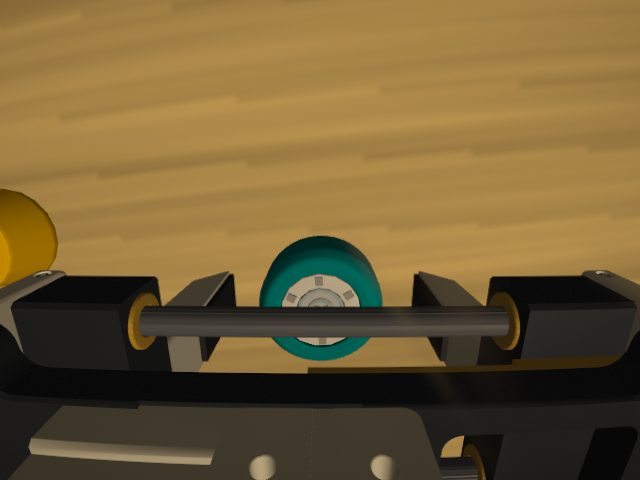

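>>> apply_moves(plan=[{"tx": 0,"ty": 0,"tz": 0.005,"yaw": 0,"grip": 1},{"tx": 0,"ty": 0,"tz": 0.005,"yaw": 0,"grip": -1},{"tx": 0,"ty": 0,"tz": 0.005,"yaw": 0,"grip": -1},{"tx": 0,"ty": 0,"tz": 0.005,"yaw": 0,"grip": -1},{"tx": 0,"ty": 0,"tz": 0.005,"yaw": 0,"grip": -1},{"tx": 0,"ty": 0,"tz": 0.005,"yaw": 0,"grip": -1}], force=40)

```text
time: 9.93
tool_pos: [0.4687, -0.2632, 0.0043]
tool_rot: [-3.142, 0.0, 3.032]
contact_force: [-0.5, 1.0, 1.3]
opening: 0.0581
```

```bash
python3 - <<'E'
from h import *
shift([.60,.08,.25])
E
```

```text
t 9.93 pos [ 0.4687 -0.2632  0.0043] rot [-3.1415e+00  2.0000e-04  3.0317e+00] F [-0.5  1.   1.3] op 0.0581
tx -0.0929 ty 0.3555 tz -0.2457
```

>>> apply_moves(plan=[{"tx": 0,"ty": 0,"tz": -0.03,"yaw": 0,"grip": -1},{"tx": 0,"ty": 0.01,"tz": -0.085,"yaw": 0,"grip": -1},{"tx": -0.01,"ty": 0.045,"tz": -0.13,"yaw": 0,"grip": -1},{"tx": -0.03,"ty": 0.095,"tz": -0.16,"yaw": 0,"grip": -1},{"tx": -0.055,"ty": 0.15,"tz": -0.18,"yaw": 0,"grip": -1},{"tx": -0.08,"ty": 0.205,"tz": -0.19,"yaw": 0,"grip": -1},{"tx": -0.105,"ty": 0.26,"tz": -0.196,"yaw": 0,"grip": -1},{"tx": -0.13,"ty": 0.315,"tz": -0.196,"yaw": 0,"grip": -1}])

```text
time: 10.92
tool_pos: [0.6333, 0.0375, 0.2007]
tool_rot: [-3.142, 0.001, 3.032]
contact_force: [0.5, -1.0, -0.8]
opening: 0.0579
```

>>> apply_moves(plan=[{"tx": -0.02,"ty": 0.045,"tz": 0,"yaw": 0,"grip": -1},{"tx": -0.033,"ty": 0.058,"tz": 0,"yaw": 0,"grip": -1},{"tx": -0.033,"ty": 0.058,"tz": 0,"yaw": 0,"grip": -1},{"tx": -0.033,"ty": 0.058,"tz": 0,"yaw": 0,"grip": -1}])

```text
time: 11.42
tool_pos: [0.671, 0.089, 0.1998]
tool_rot: [-3.141, -0.001, 3.031]
contact_force: [-1.0, -0.3, -1.2]
opening: 0.0579
```

```bash
python3 - <<'E'
from h import *
import pickle
cal=robot.get_calibration('wrist')
im,d=robot.read_camera('wrist');save('i_wrist',im);np.save('pics/i_wrist',d);pickle.dump(cal,open('pics/i_cal.pkl','wb'))
shift([.602,.0866,.12])
r=robot.tip_of('pin_tip','wrist')
for q in r[:1]: print(q['pixel'],q['confidence'],atz(cal,q['pixel'],.096))
im=cv2.imread('pics/i_wrist.png')
cv2.imwrite('pics/i_z.png',cv2.resize(im[50:200,200:400],None,fx=4,fy=4,interpolation=cv2.INTER_CUBIC))
cv2.imwrite('pics/i_w.png',cv2.resize(im[220:370,220:420],None,fx=4,fy=4,interpolation=cv2.INTER_CUBIC))
E
```

```text
t 11.47 pos [0.671  0.0887 0.2001] rot [-3.1413e+00 -8.0000e-04  3.0307e+00] F [-0.6 -0.1 -0.4] op 0.0579
tx 0.0683 ty -0.0098 tz 0.0801 
[154.1, 307.3] 0.59 [0.60322176 0.08507231 0.096     ]
```

View pics/i_z.png

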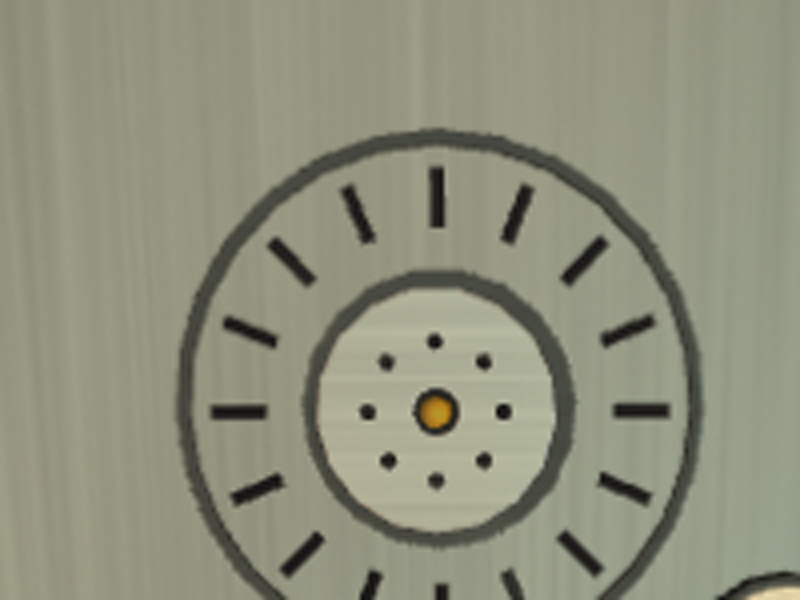

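View pics/i_w.png

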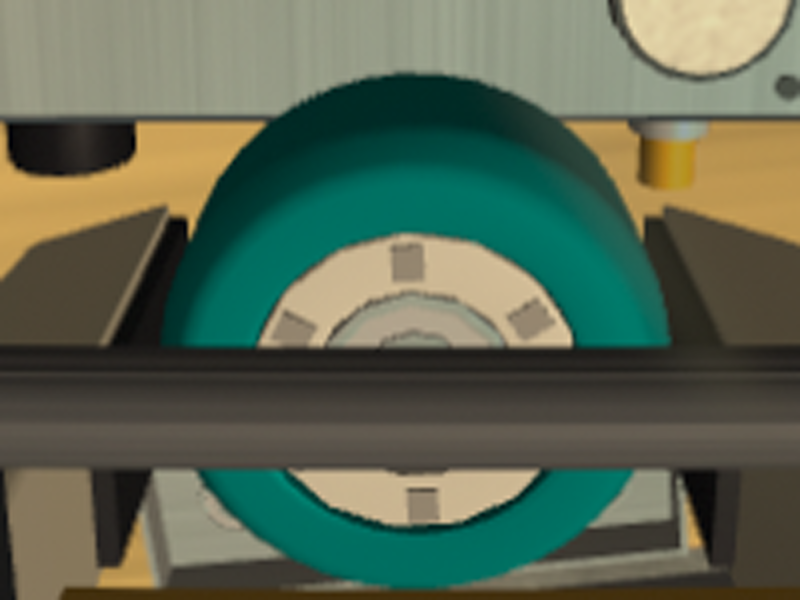

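```bash
python3 - <<'E'
from h import *
import pickle
from scipy.optimize import least_squares
cal=pickle.load(open('pics/i_cal.pkl','rb'));c=pickle.load(open('pics/c_cal.pkl','rb'))
s=robot.observe();p=np.array(s['tool_pos'])
print('pin i',atz(cal,[152.4,308.6],.096),'pin c',atz(c,[156.3,297.8],.096))
print('tri',*tri([(cal,[152.4,308.6]),(c,[156.3,297.8])]))
im=cv2.imread('pics/i_wrist.png');hsv=cv2.cvtColor(im,cv2.COLOR_BGR2HSV)
t=cv2.inRange(hsv,(78,90,30),(100,255,255))
pts=[]
# radial edges from hub approx centre outwards
c0=np.array([315.2,323.8]) # row,col
c0=np.array([220+381/4,220+416/4])
for a in np.linspace(0,2*np.pi,180,endpoint=False):
    d=np.array([np.sin(a),np.cos(a)])
    for r in np.arange(20,55,.5):
        q=c0+r*d; 
        if t[int(round(q[0])),int(round(q[1]))]:
            if not(303<q[0]<341): pts.append(q)
            break
pts=np.array(pts);print(len(pts))
z=p[2]+.0277
W=np.array([atz(cal,q,z) for q in pts])[:,:2]
def f(v): return np.hypot(W[:,0]-v[0],W[:,1]-v[1])-v[2]
r=least_squares(f,[*p[:2],.018],loss='soft_l1',f_scale=.0005)
print(r.x,'rel TCP mm',(r.x[:2]-p[:2])*1000,'rms',np.sqrt(np.mean(f(r.x)**2))*1000)
y=s['tool_rot'][2];e=r.x[:2]-p[:2]
print('tool rel',e@[np.cos(y),np.sin(y)],e@[np.sin(y),-np.cos(y)])
pin=atz(cal,[152.4,308.6],.096)
print('TCP target using wheel fit',pin[:2]-e)
shift([*(pin[:2]-e),.106]);shift([*pin[:2],.106])
E
```

```text
pin i [0.6020772  0.08621017 0.096     ] pin c [0.60201045 0.08662456 0.096     ]
tri [0.60215413 0.08564722 0.08334835] [0. 0.]
121
[0.66953521 0.09023963 0.01771782] rel TCP mm [-1.53545744  1.5266341 ] rms 0.17766957966937855
tool rel 0.0016951887284549518 0.001347062136608061
TCP target using wheel fit [0.60361266 0.08468353]
t 11.53 pos [0.6711 0.0887 0.2004] rot [-3.1415e+00 -3.0000e-04  3.0305e+00] F [ 0.8  0.7 -1.7] op 0.058
tx 0.0666 ty -0.0115 tz 0.0944 
t 11.53 pos [0.6711 0.0887 0.2004] rot [-3.1415e+00 -3.0000e-04  3.0305e+00] F [ 0.8  0.7 -1.7] op 0.058
tx 0.0683 ty -0.0101 tz 0.0944
```

Relative to the hand, the wheel fit gives a target of tx 0.0666, ty -0.0115. I'll approach just above the pin.

>>> apply_moves(plan=[{"tx": 0.03,"ty": -0.005,"tz": 0.02,"yaw": 0,"grip": -1},{"tx": 0.0666,"ty": -0.0115,"tz": 0.05,"yaw": 0,"grip": -1},{"tx": 0.0666,"ty": -0.0115,"tz": 0.08,"yaw": 0,"grip": -1},{"tx": 0.0666,"ty": -0.0115,"tz": 0.094,"yaw": 0,"grip": -1},{"tx": 0.0666,"ty": -0.0115,"tz": 0.096,"yaw": 0,"grip": -1},{"tx": 0.0666,"ty": -0.0115,"tz": 0.096,"yaw": 0,"grip": -1}])

```text
time: 12.28
tool_pos: [0.605, 0.0854, 0.1052]
tool_rot: [3.141, 0.002, 3.031]
contact_force: [-0.2, -0.4, -1.5]
opening: 0.0583
```

```bash
python3 - <<'E'
from h import *
im,d=robot.read_camera('scene');save('j_scene',cv2.resize(im[150:280,260:440],None,fx=4,fy=4,interpolation=cv2.INTER_CUBIC))
shift([.6036,.0847,.1])
E
```

```text
t 12.32 pos [0.6051 0.0855 0.1053] rot [3.1413e+00 2.1000e-03 3.0317e+00] F [-1.1  0.3 -2.2] op 0.058
tx 0.0014 ty -0.0010 tz 0.0053
```

View pics/j_scene.png

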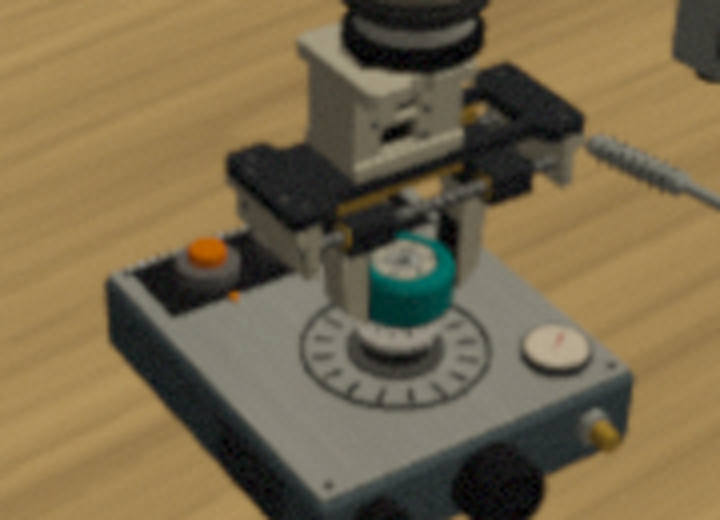

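>>> apply_moves(plan=[{"tx": 0.0014,"ty": -0.001,"tz": 0.0,"yaw": 0,"grip": -1},{"tx": 0.0014,"ty": -0.001,"tz": 0.003,"yaw": 0,"grip": -1},{"tx": 0.0014,"ty": -0.001,"tz": 0.0055,"yaw": 0,"grip": -1},{"tx": 0.0014,"ty": -0.001,"tz": 0.0055,"yaw": 0,"grip": -1}])

```text
time: 12.82
tool_pos: [0.6024, 0.0848, 0.0984]
tool_rot: [3.142, -0.001, 3.032]
contact_force: [-0.1, -0.2, -1.3]
opening: 0.058
```

No contact yet at 2 mm below the tip height, so the pin may be entering the bore. I'll continue gently.

>>> apply_moves(plan=[{"tx": 0,"ty": 0,"tz": 0.0015,"yaw": 0,"grip": -1},{"tx": 0,"ty": 0,"tz": 0.003,"yaw": 0,"grip": -1},{"tx": 0,"ty": 0,"tz": 0.003,"yaw": 0,"grip": -1}])

```text
time: 13.2
tool_pos: [0.6025, 0.0848, 0.0956]
tool_rot: [3.142, -0.0, 3.032]
contact_force: [0.4, 0.4, -1.6]
opening: 0.0582
```

>>> apply_moves(plan=[{"tx": 0,"ty": 0,"tz": 0.002,"yaw": 0,"grip": -1},{"tx": 0,"ty": 0,"tz": 0.004,"yaw": 0,"grip": -1},{"tx": 0,"ty": 0,"tz": 0.006,"yaw": 0,"grip": -1},{"tx": 0,"ty": 0,"tz": 0.0075,"yaw": 0,"grip": -1},{"tx": 0,"ty": 0,"tz": 0.0075,"yaw": 0,"grip": -1}])

```text
time: 13.82
tool_pos: [0.6026, 0.0848, 0.0885]
tool_rot: [3.142, 0.0, 3.032]
contact_force: [-0.2, -0.3, 2.6]
opening: 0.0579
```

```bash
python3 - <<'E'
from h import *
im,d=robot.read_camera('scene');save('k_scene',cv2.resize(im[150:280,260:440],None,fx=4,fy=4,interpolation=cv2.INTER_CUBIC))
shift([.6036,.0847,.1])
E
```

```text
t 13.88 pos [0.6026 0.0848 0.0885] rot [3.1415e+00 2.0000e-04 3.0318e+00] F [-1.3 -0.6  3.1] op 0.0579
tx -0.0010 ty -0.0000 tz -0.0115
```

View pics/k_scene.png

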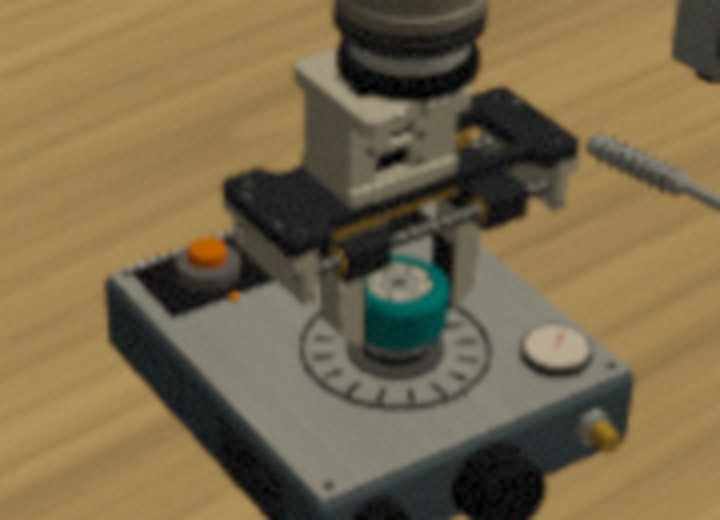

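The wheel is on the pin and touching the plate: net force is about 4.4 N at about 1.7 mm of travel, which matches the spring. Now I'll press to the stop with a firmer grip.

>>> apply_moves(plan=[{"tx": 0,"ty": 0,"tz": 0.0,"yaw": 0,"grip": -1},{"tx": 0,"ty": 0,"tz": 0.002,"yaw": 0,"grip": -1},{"tx": 0,"ty": 0,"tz": 0.004,"yaw": 0,"grip": -1},{"tx": 0,"ty": 0,"tz": 0.0055,"yaw": 0,"grip": -1},{"tx": 0,"ty": 0,"tz": 0.0065,"yaw": 0,"grip": -1},{"tx": 0,"ty": 0,"tz": 0.0065,"yaw": 0,"grip": -1}], force=55)

```text
time: 14.62
tool_pos: [0.6026, 0.0848, 0.0823]
tool_rot: [3.141, 0.0, 3.032]
contact_force: [-4.5, -0.4, 7.7]
opening: 0.0578
```

>>> apply_moves(plan=[{"tx": 0,"ty": 0,"tz": 0.0005,"yaw": 0,"grip": -1},{"tx": 0,"ty": 0,"tz": 0.001,"yaw": 0,"grip": -1},{"tx": 0,"ty": 0,"tz": 0.001,"yaw": 0,"grip": -1}])

```text
time: 15.0
tool_pos: [0.6027, 0.0848, 0.0822]
tool_rot: [3.141, 0.001, 3.032]
contact_force: [-5.2, -0.0, 13.6]
opening: 0.0574
```

>>> apply_moves(plan=[{"tx": 0,"ty": 0,"tz": 0.0005,"yaw": 0,"grip": -1},{"tx": 0,"ty": 0,"tz": 0.0005,"yaw": 0,"grip": -1},{"tx": 0,"ty": 0,"tz": 0.0005,"yaw": 0,"grip": -1},{"tx": 0,"ty": 0,"tz": 0.0005,"yaw": 0,"grip": -1}])

```text
time: 15.5
tool_pos: [0.6027, 0.0848, 0.0821]
tool_rot: [3.141, 0.001, 3.032]
contact_force: [-8.0, -1.3, 16.8]
opening: 0.0573
```

```bash
python3 - <<'E'
from h import *
im,d=robot.read_camera('scene');save('l_scene',cv2.resize(im[150:280,260:440],None,fx=4,fy=4,interpolation=cv2.INTER_CUBIC));save('l_full',im)
im,d=robot.read_camera('wrist');save('l_wrist',im)
im,d=robot.read_camera('top');save('l_top',im)
shift([.6036,.0847,.1])
E
```

```text
t 15.65 pos [0.6027 0.0848 0.0822] rot [3.1414e+00 1.3000e-03 3.0319e+00] F [-7.4  0.  16.7] op 0.0575
tx -0.0009 ty -0.0000 tz -0.0178
```

View pics/l_scene.png

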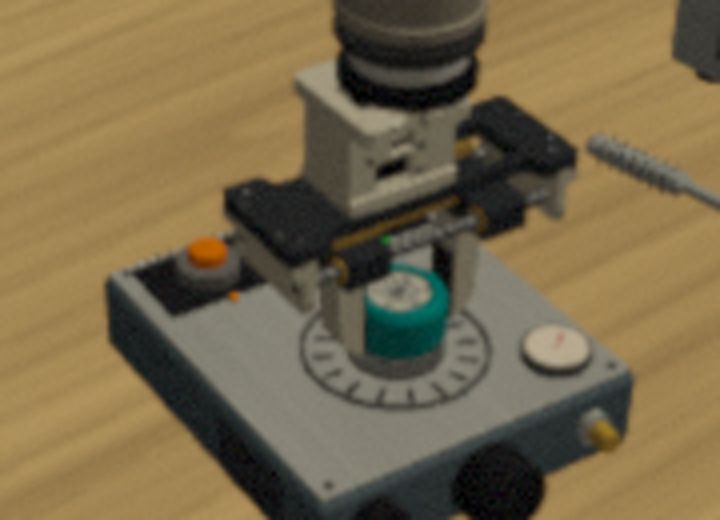

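View pics/l_wrist.png

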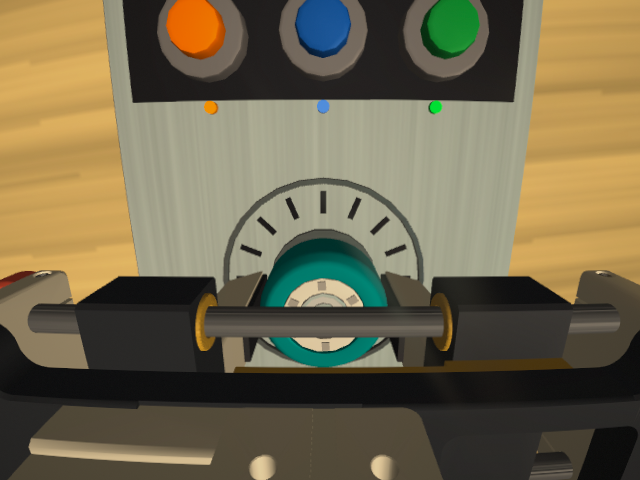

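View pics/l_full.png

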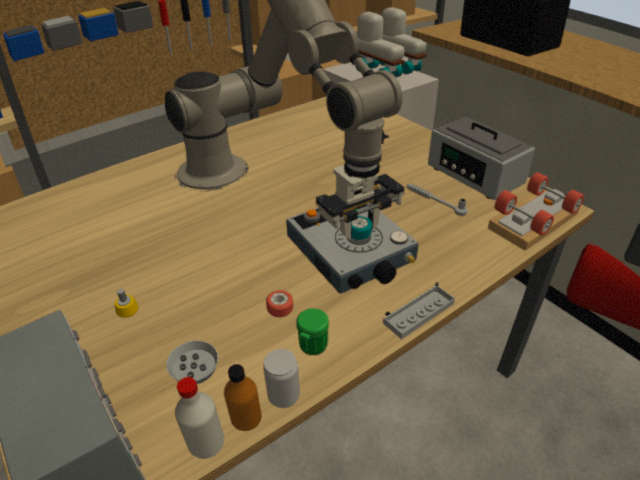

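The wheel sits flat on the nest, held down, with the keys up and the indicator dots visible. The red wheel, capsule, toe stop, wrench and dish are where they were. Handing in.

```bash
python3 - <<'E'
from h import *
shift([.6027,.0848,.0822]); print(robot.hand_in())
E
```

```text
t 15.65 pos [0.6027 0.0848 0.0822] rot [3.1414e+00 1.3000e-03 3.0319e+00] F [-7.4  0.  16.7] op 0.0575
tx 0.0000 ty -0.0000 tz -0.0000 
the job is handed in; nothing more can be done
None
```

The turquoise wheel is on the dryer's nest and pressed fully down, and I handed in with the robot still holding it there (about 15.7 s used of 54 s).

- **Keys:** I pressed green, then blue, then orange while the nest was empty. Each reached its stop (finger height 82 mm, about 17–21 N). Scene pictures showed green and blue back up after their presses, and the last wrist picture showed all three up.
- **Wheel:** The pin entered the bore on the first try, with no measurable contact force on the way down. The plate's spring force built up as expected, then the height stopped at 82.2 mm while the force kept rising to about 17 N (9 N needed). That puts the plate on its stop; the wheel is gripped at 57.5 mm with 55 N.
- **Other items:** In the last scene picture the red wheel, capsule, toe stop, wrench and dish stood where they were at the start.

**Disagreements:**
- The wrist camera placed the gripped wheel about 1.5 mm off the gripper's centre, so I aimed using the wheel and pin relative to each other.
- Triangulating the pin from two wrist views gave a height about 13 mm too low, so I used the stated pin height.
- A sideways force of about 7 N remained at the end while pressing.

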